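# Unlock the ball saucer from the painting stand and hold it level over the pie tin

### The job

The orange ball has just been painted and its next coat is to be done over the pie tin. Take the saucer's two black tabs in a gentle grip (60 N at the very most, the tabs are thin), turn the saucer a quarter turn anticlockwise (seen from above) to free its bayonet foot, lift it straight out of the stand and carry it level over the middle of the pie tin, always keeping the ball in the middle of the saucer and never touching the ball. Finish still holding it there, level, still and clear of the tin, with the stand left standing in its place and nothing else disturbed.

Things in the scene. Friction and masses are not known exactly. Their poses are not given: they have to be found in the camera images.
- stand: painting stand, loose, 0.9 kg: round dark foot 110 mm across, 19 mm steel post, brass bayonet collar 48 mm across. Origin: centre of the foot's underside; z up along the post. White bars on the foot mark its +y and -y (the open direction), red dots its +x and -x (locked); a small black clamp knob on the post points to -x.
- stand_collar (a point): centre of the collar's flat top, 100 mm above the stand's origin. The collar's two slots lie along the stand's +y and -y; the saucer turns in it with 1.5 mm of play, easily, up to a stop 1.6 rad anticlockwise of the stand's x axis.
- saucer: aluminium dished plate 55 mm across, 13 mm tall, about 90 g, locked in the collar. Origin: centre of its flat underside, resting on the collar's top; z up. Two black upright tabs stand on its own +x and -x sides, outer faces 60 mm apart: grip these. At the start its x axis is 0.05 to 0.25 rad anticlockwise (from above) of the stand's x axis; it lifts out with its x axis along the stand's y axis.
- saucer_grip (a point): on the saucer's axis between its two tabs, 16 mm above its origin. The tabs are 24 mm wide (along the saucer's y), 4 mm thick, 4 to 26 mm above the saucer's origin, outer faces at x = -30 and +30 mm. Fingers may reach down beside the collar.
- saucer_foot (a point): lower end of the saucer's 20 mm stem, 14 mm below its origin. Two lugs on the stem point along the saucer's +x and -x, out to 16 mm, 8 to 13 mm below its origin, under the collar's lip; they pass the slots when the saucer's x axis is within 0.2 rad of the stand's y axis. Free once lifted 14 mm.
- saucer_well (a point): lowest point of the dish, on its axis, 6 mm above the saucer's origin. The dish rises 4 degrees near the middle to 24 degrees at its edge, so the ball lies in the middle while the saucer is level.
- ball_center (a point): centre of the orange ball
- ball: orange painted ball, 24 mm in diameter, about 20 g, loose in the middle of the saucer
- pie_tin: round pale silver-white pie tin, 260 mm across and 74 mm tall, open upward, light and loose. Origin: centre of its underside. It and the stand may change places (left or right).
- brush_cup: clear cup of paint brushes at the back, 167 mm tall, about 90 mm across; origin at its underside
- torch: small green butane torch at the back, 165 mm tall; origin at its underside
- drink_can: orange drink can at the right, 53 mm across, 134 mm tall; origin at the centre of its underside
Things that resemble listed ones, but are neither listed nor needed, are in the scene too. What is shaped like the stand but blue or turquoise is not meant.

How it is judged:
By the outcome, as a careful person would: the job done as asked, in the order asked, and still so for the second after the job is handed in, while the arm keeps its last pose, push and grip.
It also fails if it takes over 54 s, if anything falls off the work surface, if the arm or the gripper's body presses on something with over 40 N, if the wrist force passes 120 N, or if a joint passes its speed limit or range.

### The arm

A 6-joint arm with a two-finger parallel gripper is mounted at the origin on the work surface; the furniture and walls round the work are solid. World frame = base frame: x ahead of the robot, y to its left, z up, the work surface at z = 0. Lengths are in mm, angles in rad, forces in N, time in s.
With the tool pointing down it reaches from about 375 to 900 mm from the base axis. Payload 3.1 kg.
Tool frame: the origin (TCP) lies on the centre line of the jaws, within the pads' length; the fingertips stand 22 mm ahead of it and the grasp point (between the pads) lies 3 mm ahead of it; z points along the fingers, y is the line along which they close (so a half turn about z gives the same grasp; the last joint's range is limited). The gripper opens to 85 mm and grips with 20 to 120 N. Pads are 22 mm wide; open, the fingers measure 114 mm over their backs; the gripper's body (76 mm by 85 mm) begins 54 mm behind the grasp point. The pads swing forward as they close: fully open they stand 13 mm farther back than shut.
Start: joints at [-1.484, 0.527, 1.433, -0, 1.181, -0.178], TCP at [164.2, -603.022, 227.71] pointing down, gripper open.
Joint ranges: [-3.08, 3.08], [-0.75, 2.2], [0.22, 2.44], [-1.43, 4.57], [0, 2.65], [-2.85, 2.85]. Speed limits (rad/s): [2.79, 2.79, 3.14, 3.14, 3.14, 3.14].

### API

Orientations are given as a unit quaternion [x, y, z, w].
In Python, from workcell import * gives the robot as it stands. Calls block until the motion is done:
- goto(position, orientation): joint-space move of the TCP to a pose.
- line_to(position, ori=None, feed=150, until_force=None): straight line of the TCP; ori=None keeps the orientation; feed is the mean speed in mm/s. With until_force (N) it stops when the force on the tool has changed by that much, and returns True; else False.
- goto_joints(angles): joint-space move.
- ungrasp() and grab(strength=None): open the fingers fully, or close them until they stop; strength is the grip in N (None keeps the last).
- wait(seconds).
- ik(position, orientation): joint angles nearest the present ones, or None.
- sense(): the state.
- get_image(name): name is "scene" or "top" or "wrist"; returns the picture (420x560x3 uint8, blue, green, red); there is no depth.
- camera_params(name): a dict with "fx", "fy", "cx", "cy" (pixels), "R" (3x3) and "t" (3): a world point X has camera coordinates R X + t. Camera axes: x right, y down, z forward; pixel columns grow to the right and rows downward; lengths in mm; the calibration is good to about 2 mm. A picture is of the moment at which its call begins: read the wrist's pose just before it. camera_params takes no time and is no camera call; for the wrist camera it gives the pose at the moment of the call.
A pose or a line that the arm cannot do raises MotionError and nothing moves.
- finish_job(): hands the job in; it is judged then, once.
The state is a dict: "time": time; "qpos": joint angles; "qd": joint speeds; "joint_torque": joint torques, N m; "eef_pos": TCP position; "eef_rot": TCP orientation; "wrist_force": force on the tool from outside, world axes, zero at the start; "wrist_torque": the same for the moment, N m; "width": opening from 0.0 (shut) to 1.0 (fully open); "grip_force": force on a finger pad.
Only numpy, scipy, OpenCV 4.12 (cv2) and the standard library are available. Lean on these libraries where they do the work, as an engineer would, in place of code of your own. Each camera call takes 0.05 s, during which the arm holds its last target. There are 200 camera calls.

## Working session

There is one attempt and no reset: what is moved stays moved. The work goes in short steps, each a Python script; the robot and the scene stay as the last script left them, time stands still between calls to the robot, and variables do not carry over. Pictures are saved under pics/ and viewed, at most 10 in all, crops included, and the job is handed in when it is done.

```bash
mkdir -p pics; python3 - <<'E'
from workcell import *
import cv2,numpy as np
s=get_image("scene");t=get_image("top")
cv2.imwrite("pics/s0.png",s);cv2.imwrite("pics/t0.png",t)
for n in("scene","top"):
  p=camera_params(n);print(n,p)
st=sense();print(st['time'],st['eef_rot'],st['wrist_force'],st['width'])
E
```

```text
scene {'fx': 406.8890922047182, 'fy': 406.8890922047182, 'cx': 282.67653056350423, 'cy': 215.1062287259942, 'R': array([[-0.89517457, -0.44554236, -0.01242917],
       [-0.28517078,  0.59394509, -0.75226781],
       [ 0.34254943, -0.66986658, -0.6587402 ]]), 't': array([362.85908858, 274.64268252, 842.12994716])}
top {'fx': 436.5653368929767, 'fy': 436.5653368929767, 'cx': 284.3580410833091, 'cy': 212.37930472709203, 'R': array([[-0.02933284, -0.99955063,  0.00617378],
       [-0.99546914,  0.02865306, -0.09066528],
       [ 0.09044764, -0.00880528, -0.99586229]]), 't': array([-105.66240413,  491.96101323, 1157.7125036 ])}
0.1 [ 9.91183756e-01  1.32490603e-01  2.57510748e-05 -1.00053289e-03] [ 0.36825413 -0.03629122 -0.46798342] 0.999568789784677
```

View pics/s0.png

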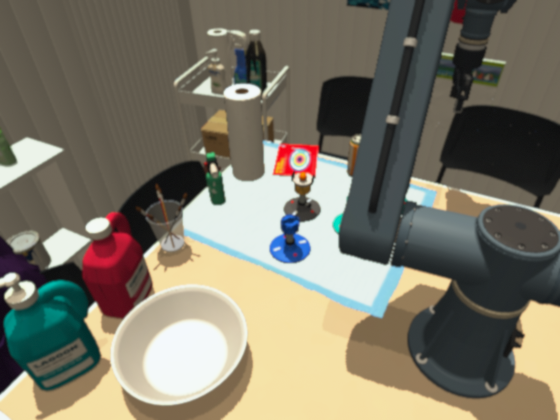

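View pics/t0.png

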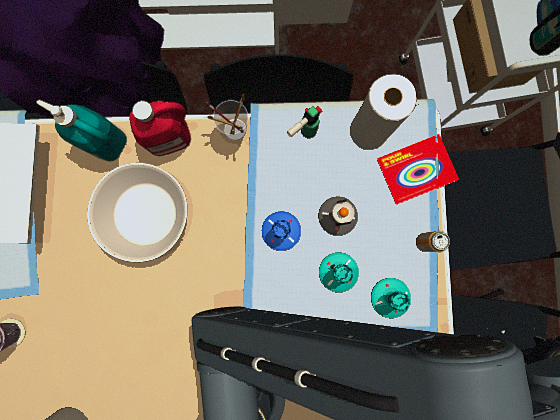

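```bash
cat > h.py <<'E'
from workcell import *
import cv2,numpy as np
from scipy.spatial.transform import Rotation as Ro
def pix2(n,u,v,z,p=None):
    p=p or camera_params(n);R,t=np.array(p['R']),np.array(p['t'])
    c=-R.T@t;d=R.T@[(u-p['cx'])/p['fx'],(v-p['cy'])/p['fy'],1]
    return c+d*(z-c[2])/d[2]
def proj(p,X):
    c=np.array(p['R'])@np.array(X,float)+p['t'];return np.array([p['fx']*c[0]/c[2]+p['cx'],p['fy']*c[1]/c[2]+p['cy']])
def down(a): # tool down with tool y axis at world angle a
    y=np.array([np.cos(a),np.sin(a),0]);z=np.array([0,0,-1.]);return Ro.from_matrix(np.c_[np.cross(y,z),y,z]).as_quat()
def yang():
    y=Ro.from_quat(sense()['eef_rot']).as_matrix()[:,1];return np.arctan2(y[1],y[0])
E
python3 - <<'E'
from h import *
print('foot',pix2('top',337.5,216,10)[:2],'ball',pix2('top',344,211,118)[:2],'ball scene',pix2('scene',303,177,118)[:2])
print('tin rim',pix2('top',138,212,74)[:2],'tin floor',pix2('top',144,214,3)[:2])
print('blue',pix2('top',281,231,10)[:2])
s=sense();p=camera_params('wrist');R=Ro.from_quat(s['eef_rot']).as_matrix();c=-p['R'].T@p['t']
print('cam in tool',R.T@(c-s['eef_pos']),'\n',R.T@p['R'].T,p['fx'],yang(),s['eef_pos'])
t=cv2.imread('pics/t0.png')[170:330,250:450];cv2.imwrite('pics/c0.png',cv2.resize(t,None,fx=3.7,fy=3.7,interpolation=cv2.INTER_CUBIC))
E
```

```text
foot [ 475.72414472 -264.90877312] ball [ 479.20093822 -267.46187921] ball scene [ 471.70228303 -259.93436481]
tin rim [495.87141589 258.05543249] tin floor [497.08496231 264.84947679]
blue [ 439.21965219 -109.39192836]
cam in tool [  73.12625273    1.08288616 -145.46859004] 
 [[ 1.27026497e-03 -9.57699677e-01 -2.87766772e-01]
 [ 9.99998965e-01  1.02194353e-03  1.01314223e-03]
 [-6.76204595e-04 -2.87767761e-01  9.57699984e-01]] 295.43400462610947 -1.3050332488485314 [ 164.10514519 -602.39475673  226.81566484]
```

View pics/c0.png

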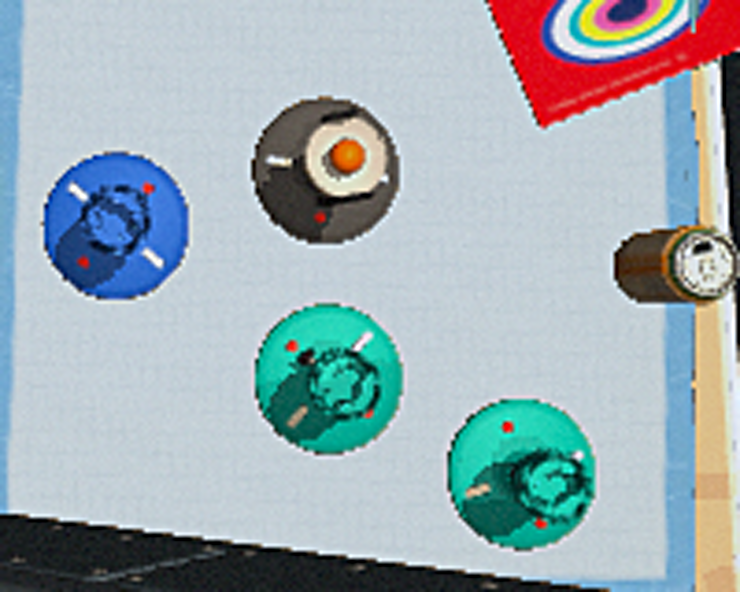

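The candidates in the top view are the dark stand with saucer and orange ball at (338,215), the blue stand at (281,231), and the turquoise stands at (338,272) and (391,298). I choose (338,215). In the crop it has a dark foot, white bars at (279,160) and (385,178), and tabs at (345,115) and (347,196). The tin is at (138,213).

```bash
python3 - <<'E'
from h import *
for a in (0,np.pi):
  for pos,b in (((478,-266,240),a),((478,-266,113),a),((478,-266,113),a+1.45),((478,-266,220),a+1.45),((496,260,220),a+1.45)):
    q=ik(list(pos),list(down(b)));print(round(a,1),pos,None if q is None else np.round(q,2))
q=ik([478,-266,240],list(down(0)));q2=ik([478,-266,240],list(down(np.pi)))
# pick the branch whose j6 stays in range through the turn
E
```

```text
0 (478, -266, 240) [-0.71  0.41  1.62 -0.    1.12 -0.71]
0 (478, -266, 113) [-0.71  0.59  1.73 -0.    0.82 -0.71]
0 (478, -266, 113) [-0.71  0.59  1.73 -0.    0.82 -2.16]
0 (478, -266, 220) [-0.71  0.43  1.64 -0.    1.07 -2.16]
0 (496, 260, 220) [ 0.28  0.45  1.61 -0.    1.09 -1.17]
3.1 (478, -266, 240) [-0.71  0.41  1.62 -0.    1.12  2.43]
3.1 (478, -266, 113) [-0.71  0.59  1.73 -0.    0.82  2.43]
3.1 (478, -266, 113) [-0.71  0.59  1.73 -0.    0.82  0.98]
3.1 (478, -266, 220) [-0.71  0.43  1.64 -0.    1.07  0.98]
3.1 (496, 260, 220) [ 0.28  0.45  1.61 -0.    1.09  1.97]
```

```bash
python3 - <<'E'
from h import *
goto([478,-266,250],list(down(0)));line_to([478,-266,205]);wait(.3)
p=camera_params('wrist');im=get_image('wrist');cv2.imwrite('pics/w0.png',im);t=get_image('top');cv2.imwrite('pics/t1.png',t)
import pickle;pickle.dump(p,open('p0.pkl','wb'))
s=sense();print(s['time'],s['eef_pos'],yang(),s['wrist_force'])
print('predict ball',proj(p,[478,-266,118]),'tabs',proj(p,[506,-266,126]),proj(p,[450,-266,126]))
cv2.imwrite('pics/w0c.png',cv2.resize(im,(800,600),interpolation=cv2.INTER_CUBIC))
E
```

```text
2.6333 [ 478.25439651 -266.14930717  205.5728003 ] 0.00010703001554408831 [-0.25447211  0.68000021  0.30531248]
predict ball [275.06624645 209.26910816] tabs [310.02831391 212.23738299] [240.06884691 212.20354133]
```

View pics/w0c.png

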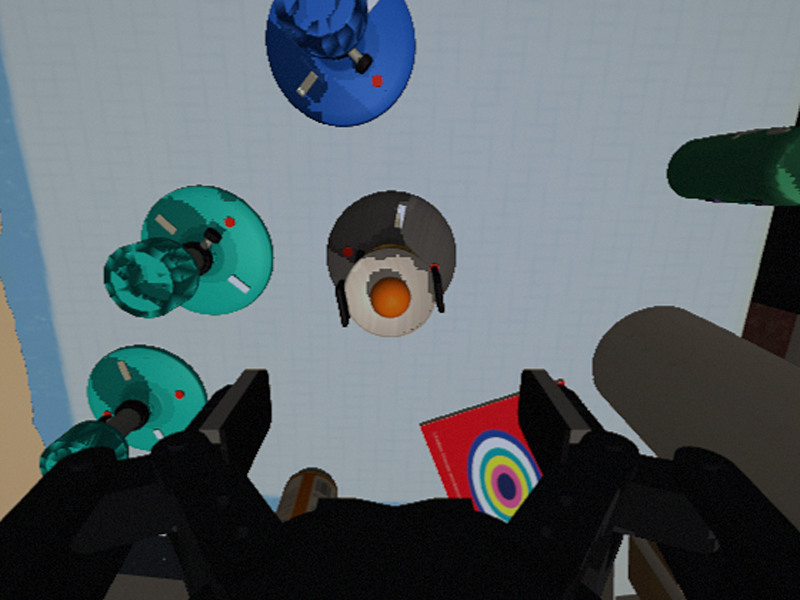

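The wrist view (800 px wide) shows the ball at (391,298), the tabs at (342,303) and (438,288), red dots at (348,252) and (435,267), and a white bar at (401,215). This agrees with the prediction. Next I refine these numerically.

```bash
python3 - <<'E'
from h import *
import pickle
p=pickle.load(open('p0.pkl','rb'));im=cv2.imread('pics/w0.png')
h=cv2.cvtColor(im,cv2.COLOR_BGR2HSV);H,S,V=[h[...,i].astype(int) for i in range(3)]
def comps(m,roi,n):
    k=np.zeros_like(m,np.uint8);x0,y0,x1,y1=roi;k[y0:y1,x0:x1]=m[y0:y1,x0:x1]
    N,L,st,c=cv2.connectedComponentsWithStats(k)
    o=[(st[i,4],c[i],L==i) for i in range(1,N) if st[i,4]>3];o.sort(key=lambda a:-a[0]);return o[:n]
roi=(225,130,325,240)
b=comps((S>140)&(H>5)&(H<20)&(V>90),roi,1)[0];print('ball',b[0],b[1],pix2('wrist',*b[1],118,p))
for r in comps(((H<5)|(H>174))&(S>150)&(V>70),roi,4):print('red',r[0],r[1],pix2('wrist',*r[1],12,p)[:2])
for r in comps((V>130)&(S<60),(265,135,295,165),2):print('bar',r[0],r[1],pix2('wrist',*r[1],12,p)[:2])
for r in comps(V<35,(230,175,315,235),4):
    ys,xs=np.nonzero(r[2]);(cx,cy),sz,an=cv2.minAreaRect(np.c_[xs,ys].astype(np.float32));print('tab',r[0],r[1],sz,an,xs.min(),xs.max(),ys.min(),ys.max())
m=comps((V>100)&(S<70),(235,165,315,240),1)[0][2].astype(np.uint8)
c=max(cv2.findContours(m,0,1)[0],key=len);hull=cv2.convexHull(c);print('dish',cv2.fitEllipse(hull))
fm=cv2.findContours(((V<100)).astype(np.uint8)[130:240,225:325],0,1)[0];fm=max(fm,key=cv2.contourArea);print('foot',cv2.fitEllipse(cv2.convexHull(fm)),cv2.boundingRect(fm))
cv2.imwrite('pics/w0z.png',cv2.resize(im[125:240,220:330],None,fx=5.2,fy=5.2,interpolation=cv2.INTER_NEAREST))
E
```

```text
ball 543 [273.32412523 209.06077348] [ 476.56061931 -265.82060873  118.        ]
red 38 [243.05263158 175.92105263] [ 440.72303749 -258.230686  ]
red 15 [304.13333333 186.13333333] [ 512.05323828 -270.30992095]
bar 63 [280.33333333 149.46031746] [ 483.87180442 -227.8736546 ]
bar 15 [291.4 135.6] [ 496.15519638 -212.58869653]
tab 180 [239.26111111 211.56111111] (32.07207107543945, 6.517107963562012) 80.90972137451172 235 244 196 228
tab 151 [306.31788079 202.06622517] (31.54707145690918, 5.290809631347656) 81.46923065185547 302 310 187 218
tab 69 [249.71014493 178.49275362] (6.363961219787598, 14.142135620117188) 45.0 243 257 175 183
tab 20 [236.6 176.4] (8.917926788330078, 3.0869743824005127) 30.963756561279297 232 240 175 179
dish ((274.9228210449219, 220.2373504638672), (86.0771255493164, 87.771484375), 117.6225814819336)
foot ((47.86698913574219, 56.632652282714844), (93.20066833496094, 108.96878814697266), 5.686397552490234) (4, 3, 90, 96)
```

View pics/w0z.png

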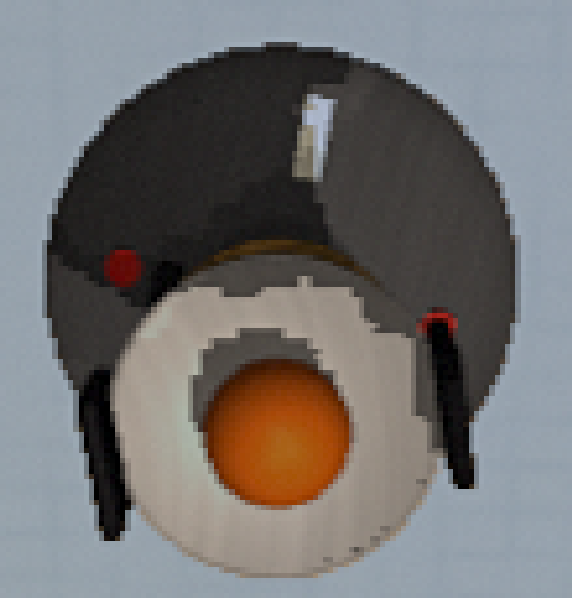

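The zoomed crop confirms the dark stand: red dots at (123,268) and (440,322), bar at (313,135), knob at (165,283), tabs at (105,455) and (452,410). The saucer's x axis is at about +0.13 rad and the stand's at about −0.18. The centre is (476.4, −265.3), and the ball, dots and top view agree on it within 1.5 mm.

```bash
python3 - <<'E'
from h import *
o=list(down(0.13))
line_to([476.4,-265.4,180],o,feed=60);line_to([476.4,-265.4,115],feed=50,until_force=6)
s=sense();print(s['time'],s['eef_pos'],s['wrist_force'])
grab(30);wait(.3)
s=sense();print(s['time'],s['eef_pos'],s['wrist_force'],s['wrist_torque'],s['width'],s['grip_force'],yang())
q=list(s['qpos']);print(np.round(q,4));q[5]-=0.1;goto_joints(q)
s=sense();print(s['time'],s['eef_pos'],s['wrist_force'],s['wrist_torque'],s['grip_force'],yang())
cv2.imwrite('pics/w1.png',cv2.resize(get_image('wrist')[100:310,140:420],(800,600)))
E
```

```text
4.65 [ 476.61645153 -265.55854634  115.34625039] [-0.31395415  0.46111666 -0.03439984]
5.3333 [ 476.52808765 -265.54883354  115.63651297] [-1.78330106  1.19779065  5.52218781] [0.13194045 0.18902687 0.03431581] 0.6824671067252359 31.53025549493705 0.13016123026178403
[-7.1320e-01  5.8210e-01  1.7336e+00 -1.0000e-04  8.2510e-01 -8.4330e-01]
5.5833 [ 476.61188643 -265.61963636  115.70213386] [-0.92415427  0.44447682  1.69279408] [ 0.00267093 -0.00517434 -0.00663141] 32.72990092009991 0.22780795192662226
```

View pics/w1.png

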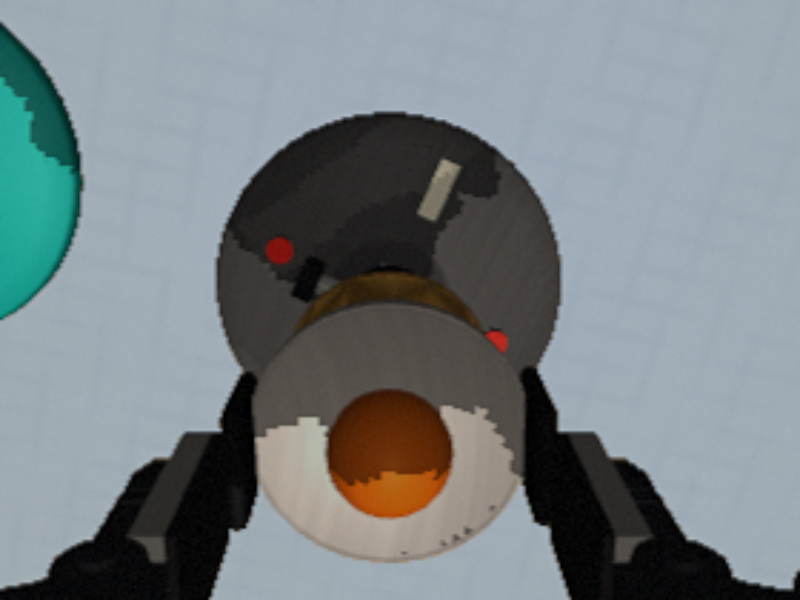

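Both tabs are gripped, with the pads at (240,450) and (540,450). The ball is centred in the dish at (390,453), and the dots at (279,251) and (497,342) put the stand's x axis at about −0.17 rad. Now I turn in small steps while watching the forces.

```bash
python3 - <<'E'
from h import *
q=list(sense()['qpos']);q0=-0.8433
for tgt in np.r_[np.arange(.2,1.24,.1),1.24]:
    q[5]=q0-tgt;goto_joints(q);s=sense()
    print(round(s['time'],2),round(yang(),3),np.round(s['wrist_force'],1),np.round(s['wrist_torque'],3),np.round(s['eef_pos'],1))
    if abs(s['wrist_torque'][2])>.25 or np.linalg.norm(s['wrist_force'])>10: print('STOP');break
wait(.3);print(sense()['grip_force'])
cv2.imwrite('pics/w2.png',cv2.resize(get_image('wrist')[100:310,140:420],(800,600)))
E
```

```text
5.88 0.327 [ 0.9 -0.5  1.9] [-0.048 -0.011  0.027] [ 476.7 -265.7  115.7]
6.13 0.426 [-0.2  0.4  1.2] [-0.02  -0.033  0.04 ] [ 476.7 -265.7  115.7]
6.38 0.525 [ 0.7 -0.5  2.3] [-0.017 -0.025  0.013] [ 476.7 -265.7  115.7]
6.63 0.625 [-0.1 -0.2  0.8] [-0.016 -0.034  0.005] [ 476.6 -265.6  115.7]
6.88 0.725 [0.6 0.5 0.7] [ 0.048 -0.086  0.029] [ 476.6 -265.6  115.7]
7.13 0.825 [ 0.1 -0.   1.8] [-0.005 -0.027  0.015] [ 476.6 -265.6  115.7]
7.38 0.925 [-0.1 -0.4  0.6] [-0.013 -0.073  0.025] [ 476.6 -265.6  115.7]
7.63 1.025 [0.  1.1 1.3] [ 0.018 -0.043 -0.026] [ 476.6 -265.6  115.7]
7.88 1.125 [-0.3 -0.   1. ] [ 0.087 -0.011  0.014] [ 476.6 -265.6  115.7]
8.13 1.225 [ 0.  -0.3  0.2] [ 0.102 -0.097  0.044] [ 476.7 -265.6  115.7]
8.38 1.325 [0.3 1.2 2. ] [ 0.23  -0.247 -0.01 ] [ 476.8 -265.5  115.7]
8.63 1.367 [1.3 1.5 1.4] [ 0.366 -0.2   -0.031] [ 476.7 -265.4  115.7]
32.60966135188937
```

View pics/w2.png

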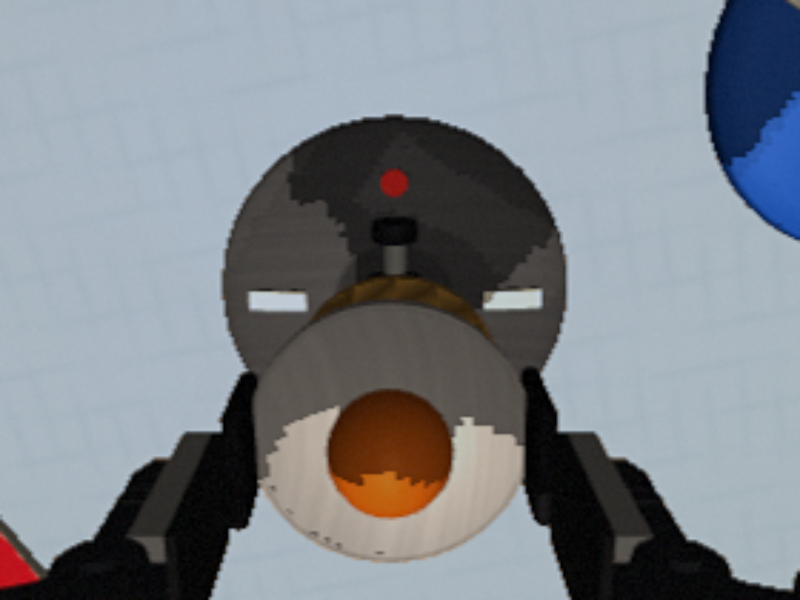

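The bars at (278,300) and (513,299) are level, so the saucer's tab axis lies along the stand's y. The ball is still centred at (390,453). Now the straight lift.

```bash
python3 - <<'E'
from h import *
p=np.array(sense()['eef_pos']);x,y=476.6,-265.6;z=p[2]
for dz in (4,8,12,18):
    r=line_to([x,y,z+dz],feed=15,until_force=6);s=sense()
    print(r,round(s['time'],2),np.round(s['wrist_force'],1),np.round(s['wrist_torque'],2),np.round(s['eef_pos'],1),round(s['grip_force'],1))
    if r: break
else:
    line_to([x,y,z+95],feed=35);wait(.2);s=sense();print(round(s['time'],2),s['eef_pos'],s['wrist_force'],s['grip_force'])
cv2.imwrite('pics/w3.png',cv2.resize(get_image('wrist')[100:310,140:420],(800,600)))
E
```

```text
False 9.4 [ 2.  2. -0.] [ 0.26 -0.32  0.01] [ 476.6 -265.8  119.8] 32.7
False 9.82 [ 1.4  1.1 -0.7] [ 0.12 -0.16  0.02] [ 476.7 -265.8  123.9] 32.7
False 10.23 [ 1.   0.4 -0.9] [ 0.09 -0.11  0.04] [ 476.6 -265.7  127.9] 32.7
False 10.78 [ 0.5  0.3 -1.6] [ 0.   -0.01  0.02] [ 476.5 -265.6  133.8] 32.7
13.33 [ 476.55881718 -265.58363942  210.61335537] [ 0.17155458  0.60578539 -1.29256394] 32.671102308668196
```

View pics/w3.png

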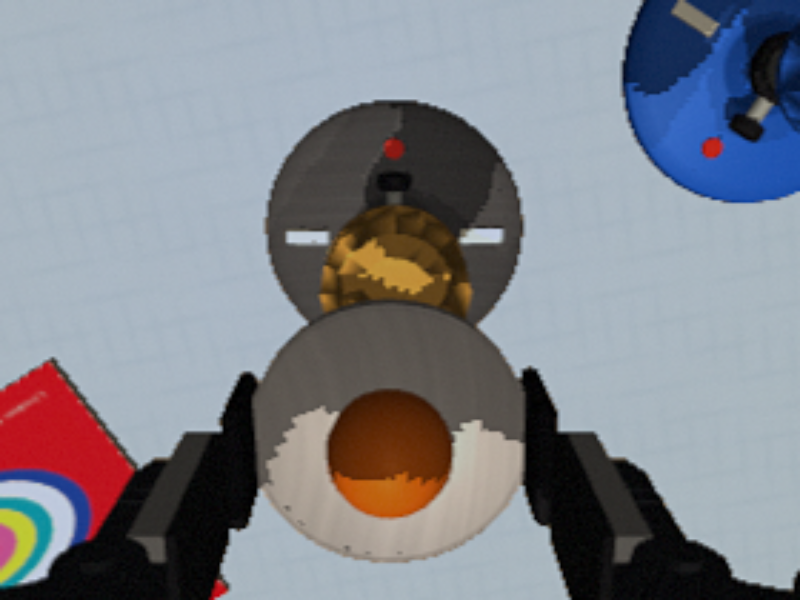

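The saucer is out: the brass collar at (397,285) is empty and the stand's foot is still in place at (395,225). The ball is centred at (390,453). Next I fit the tin's rim and carry.

```bash
python3 - <<'E'
from h import *
t=cv2.imread('pics/t0.png');P=camera_params('top')
h=cv2.cvtColor(t,cv2.COLOR_BGR2HSV);m=((h[...,1]<65)&(h[...,2]>90)).astype(np.uint8);k=np.zeros_like(m);k[155:275,80:195]=m[155:275,80:195]
c=cv2.convexHull(max(cv2.findContours(k,0,1)[0],key=cv2.contourArea));e=cv2.fitEllipse(c)
C=pix2('top',*e[0],74)[:2];print('ellipse',e,C,'expected diam px',260*P['fx']/(P['t'][2]-74*.996+45))
if np.linalg.norm(C-[496,259])>5: C=np.array([496,259.])
s=sense();z=s['eef_pos'][2]
line_to([C[0],C[1],z],feed=65);wait(.5);s=sense()
print(round(s['time'],2),s['eef_pos'],np.round(s['wrist_force'],1),s['grip_force'],Ro.from_quat(s['eef_rot']).as_matrix()[:,2])
a=get_image('wrist');b=get_image('top')
cv2.imwrite('pics/f.png',np.hstack([cv2.resize(a,(400,300)),cv2.resize(b,(400,300))]))
cv2.imwrite('pics/f2.png',cv2.resize(get_image('scene'),(560,420)))
print('tcp in wrist img',proj(camera_params('wrist'),[C[0],C[1],z]))
E
```

```text
ellipse ((136.69500732421875, 211.8427276611328), (98.12751007080078, 101.29254913330078), 46.51654815673828) [496.37584512 261.41522458] expected diam px 100.53687570166169
22.15 [496.36892975 261.41457333 210.66788445] [ 0.2 -0.3 -0.8] 32.67067589331418 [ 8.19356658e-04 -8.19598967e-04 -9.99999328e-01]
tcp in wrist img [277.98115641 259.38183346]
```

View pics/f.png

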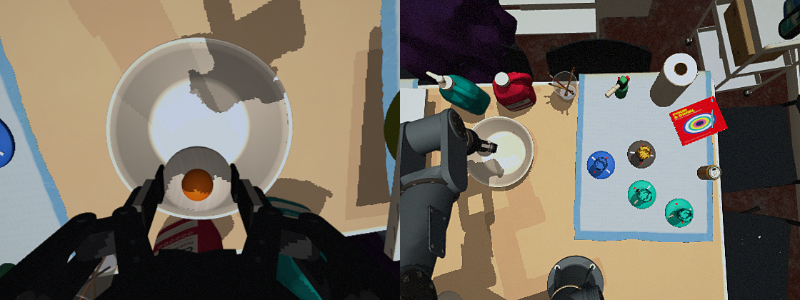

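View pics/f2.png

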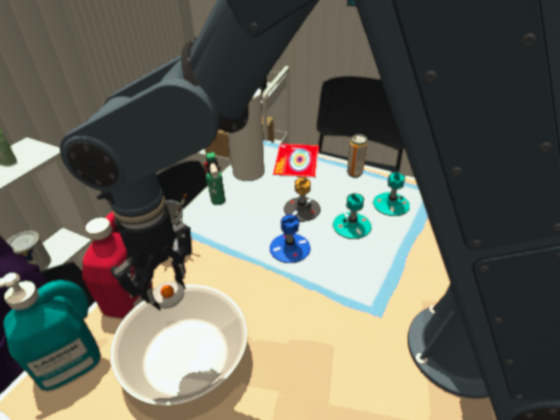

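The ball is centred in the saucer at (196,185) and everything else stands as before, with the stand still in place at (641,153). I check the tin centre against the wrist view, lower a little, and hand in.

```bash
python3 - <<'E'
from h import *
p=camera_params('wrist')
a=[proj(p,[496.4+130*np.cos(t),261.4+130*np.sin(t),74]) for t in np.linspace(0,6.28,60)];a=np.array(a)/1.4
print('pred rim extents (seen 107-292, 38-218):',a.min(0),a.max(0))
c=pix2('wrist',199.5*1.4,129*1.4,74,p);print(c)
if abs(a.min(0)-[107,38]).max()<6 and abs(a.max(0)-[292,218]).max()<6:
    line_to([496.4,260.8,165],feed=25);wait(1.5);s=sense();print(s['time'],s['eef_pos'],s['wrist_force'],s['grip_force'],np.abs(s['qd']).max())
    i=get_image('wrist');h=cv2.cvtColor(i,cv2.COLOR_BGR2HSV);m=(h[...,1]>140)&(h[...,0]>5)&(h[...,0]<20)&(h[...,2]>60);m[:220]=0;m[300:]=0;m[:,:240]=0;m[:,320:]=0
    ys,xs=np.nonzero(m);print('ball',xs.mean(),ys.mean(),len(xs),'expected ~(276,258)')
    print(finish_job())
E
```

```text
pred rim extents (seen 107-292, 38-218): [103.06922768  35.25199764] [293.04765648 220.72880887]
[481.71740999 266.42949906  74.        ]
25.775 [496.40386695 260.81009393 165.02626297] [ 0.27187192  0.10035575 -2.10707166] 32.671240428462625 0.0021212721244833646
ball 276.03125 259.0842391304348 1472 expected ~(276,258)
the job is handed in; nothing more can be done
None
```

The job is handed in. The saucer is held level and still, with a 33 N grip, over the middle of the pie tin, about 60 mm above the rim. The ball stayed in the middle of the saucer, and in the last camera views the stand and everything else were still in place.

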